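# Couple the grease coupler to the tilted nipple and hold it home

## Robot

A 6-joint arm with a two-finger parallel gripper is mounted at the origin on the work surface. World frame = base frame: x ahead of the robot, y to its left, z up, the work surface at z = 0. Lengths are in m, angles in rad, forces in N, time in s.
With the tool pointing down it reaches from about 0.25 to 0.725 m from the base axis. Payload 4 kg.
Tool frame: the origin (TCP) lies between the finger pads; the fingertips stand 17 mm ahead of it and the grasp point (between the pads) lies 2 mm behind it; z points along the fingers, x is the direction in which the jaws open and shut, and the axes are right-handed (so a half turn about z gives the same grasp; the last joint's range is limited). The gripper opens to 85 mm and grips with 20 to 120 N. Pads are 22 mm wide; open, the fingers measure 114 mm over their backs; the gripper's body (76 mm by 85 mm) begins 54 mm behind the grasp point. The pads swing forward as they close: fully open they stand 13 mm farther back than shut.
Start: joints at [-1.107, 0.241, 0.005, 1.335, 0, 1.571], TCP at [0.224, -0.447, 0.248] pointing down, gripper open.
Joint ranges: [-2.72, 2.72], [-1.05, 1.87], [-1.09, 1.28], [-1.99, 2.15], [-1.42, 1.44], [-3.14, 3.14]. Speed limits (rad/s): [2.79, 2.79, 3.14, 3.14, 3.14, 3.14].

## Interface

Orientations are given as a unit quaternion [x, y, z, w].
In Python, from workcell import telemetry, cams, workorder gives the robot as it stands. The module is installed in compiled form; this text tells all that it offers.
- The arm moves only by the tool apply_moves, never from a script. Its argument "moves" is a list that holds one entry, the list of rows, each a list of 4 numbers: the shift along the tool's x, y, z in mm, then the turn about the tool's z in degrees. A call has exactly 10 rows; each row shifts and turns the pose as measured when the row begins, along the tool's axes as they then stand; what a row does not reach is not made up. A row lasts 1/10 s, in which the tool goes at most 50 mm and 8.59 degrees, less where a joint would pass 70% of its speed; a pose out of reach is approached as far as the arm can. A call with a gripper value outside its range is refused whole. "hand" is the gripper's target within -1 to 1 (fully open at 1, half-way at 0, shut at -1), set as the call begins (left out, the last holds). The fingers move at their own pace and stop on an object; the grip force is fixed at half the most. Time passes only in rows, so rows that do not move let the fingers close, or fill a call up. It gives the time, the measured TCP pose, the force and the opening at its end, in the units of the state.
- telemetry.get_obs(): the state, without advancing time (a new reading comes with each control period).
- cams.camera(name): name is "scene" or "top"; returns a dict with "color" (400x640x3 uint8, red, green, blue), "fovy" (degrees; the focal length in pixels is half the picture's height over the tangent of half this angle, whatever the lens; pixels are square), "cx", "cy" (the principal point, pixels), "camera_from_world" (4x4, takes a point from world to camera coordinates). Camera axes: x right, y down, z forward; pixel columns grow to the right and rows downward; lengths in m; the calibration is good to about 2 mm. A picture is of the moment at which its call begins. There is no depth.
- workorder.job_done(): hands the job in, once; it reports no verdict.
The state is a dict: "clock": time; "joint_pos": joint angles; "joint_vel": joint speeds; "tau": joint torques, N m; "eef_pos": TCP position; "tool_rot": TCP orientation; "ft_force": force on the tool from outside, world axes, zero at the start; "ft_torque": the same for the moment, N m; "grip_width": finger opening in m.
Only numpy, scipy, OpenCV 4.12 (cv2) and the standard library are available. Lean on these libraries where they do the work, as an engineer would, in place of code of your own. Each camera call takes 0.05 s, during which the arm holds its last target. There are 200 camera calls.

## Task

First turn the black knob of the yellow weather cover on the grey lubrication block anticlockwise until it clicks over and the cover stands fully open, clear of the brass grease nipple. Then draw the steel grease coupler out of the aluminium sorting block, press it squarely onto the tilted nipple until the red collar snaps down fully home, and finish while still gripping the coupler and holding it pressed home against the collar's spring. Leave everything else where it is.

Things in the scene. Friction and masses are not known exactly. Their poses are not given: they have to be found in the camera images.
- lube_block: Fixed grey block 100 (x) x 160 (y) x 45 mm (z). Origin: centre of its underside, z up. On its -y half the brass nipple leans over towards the block's -x (26 deg, 0.45 rad, from vertical); on its +y half stands the post of the cover. The two small chrome spring pawls beside post and nipple make the clicks and need not be touched.
- cover (a joint): Angle of the yellow cover and its black knob (one piece) about a vertical axis, rad: 0 = closed, disc over the nipple; 1.3 = stop, fully open. It grows anticlockwise seen from above. A spring detent resists with 0.1 to 0.15 N m from 0.2 until the click at 0.6 and pushes it on from there to 1.0; beyond that it turns freely with slight friction and stays where it is left. It may start slightly above 0.
- cover_grip (a point): Centre of the knob, on the turning axis, 118 mm above the bench. The knob is a black upright bar 12 mm thick (along this frame's x), 44 mm long (along this frame's y), 26 mm high (13 mm above the point: to 127 mm; underside 102 mm). This frame turns with the cover; z up. 12 mm below the bar's underside lies the yellow cover arm (16 mm wide, 3 mm thick, top at 91 mm), which runs from the axis to this frame's -y.
- cover_disc (a point): Centre of the upper side of the cover's round yellow disc, 48 mm diameter, 3 mm thick, 91 mm above the bench, 85 mm from the knob's axis. Closed, it is about 10 mm above the nipple's tip.
- nipple_tip (a point): Rounded tip of the fixed brass nipple pin, diameter 10 mm. z: along the nipple's axis, outwards (leaning 0.45 rad from vertical towards the block's -x); y: the block's y, horizontal. The pin stands out 14 mm above the face of the red collar at rest, and 24 mm when the collar is fully down. Tip about 78 mm above the bench.
- collar_face (a point): Centre of the outer face of the red collar, a disc 25 mm in diameter and 6 mm thick around the nipple pin; same axes as nipple_tip. It lies 14 mm below the tip along the axis at rest. The coupler's rim pushes on it.
- collar (a joint): Travel of the red collar down the nipple's axis, m: 0 = at rest, 0.010 = fully home (hard stop). Its spring starts at 4 N; a detent raises the resistance to about 10 N on the way to the snap at 0.005, just after which it drops to 1 to 5 N; fully home the spring pushes back with 8 N. It springs back when let go.
- coupler: Loose steel grease coupler, about 0.18 kg, 86 mm long, standing upright, mouth down, in a 15 mm deep hole of the sorting block. Origin: centre of the mouth's rim; z along its axis away from the mouth (up as it stands). 0 to 30 mm: round nose, diameter 26, with a bore 15 mm in diameter and 30 mm deep; 30 to 72 mm: square grip, 26 mm across flats, flats facing this frame's x and y; 72 to 86 mm: brass stub, diameter 16.
- coupler_mouth (a point): Centre of the coupler's mouth rim (same as its origin and axes).
- sorting_block: Fixed aluminium block 70 (x) x 190 (y) x 40 mm (z), origin at the centre of its underside. Two round holes of 29 mm, 15 mm deep, at y = -55 and +55 mm; one holds the coupler, the other the blue plug. The small graded holes between are not used.
- plug: Loose blue plug in the other hole, diameter 26 mm, 50 mm tall; origin centre of its underside, 25 mm above the bench. Leave it.
- mug: Loose blue enamel mug of rivets, 80 mm diameter, 80 mm tall, origin centre of its underside. Leave it.
- scribe: Loose steel scribe, 155 mm long, lying on the bench; origin under its middle, along its x. Leave it.
- gauge: Loose brass hole gauge, plate 100 x 30 x 4 mm lying on the bench; origin at the centre of its underside. Leave it.
Things that resemble listed ones, but are neither listed nor needed, are in the scene too. What is meant by the sorting_block is not green, and is the smaller of those in its own colour. Of the things shaped like the coupler, the steel one is meant.

How it is judged:
By the outcome, as a careful person would: the job done as asked, in the order asked, and still so for the second after the job is handed in, while the arm keeps its last pose, push and grip.
It also fails if it takes over 58 s, if anything falls off the work surface, if the arm or the gripper's body presses on something with over 40 N, if the wrist force passes 120 N, or if a joint passes its speed limit or range.

## Working session

There is one attempt and no reset: what is moved stays moved. The work goes in short steps, Python scripts to look and compute and a tool call to move; the robot and the scene stay as the last step left them, time stands still between calls to the robot, and variables do not carry over. Pictures are saved under pics/ and viewed, about 8 in all and at most 12, crops included, and the job is handed in when it is done.

Besides the shell and the picture viewer there is one more tool, called after "Emit:" as name(argument=value, ...) on one line, values as JSON. apply_moves: Moves the arm, as the interface text tells. Its arguments: {"type":"object","properties":{"moves":{"type":"array"},"hand":{"type":"number"}},"required":["moves"]}

```bash
mkdir -p pics; cat > h.py <<'E'
import numpy as np, cv2
from workcell import telemetry, cams, workorder
from scipy.spatial.transform import Rotation as R
def shot(n):
    c=cams.camera(n); np.savez(f'cam_{n}.npz',**{k:np.array(v) for k,v in c.items()}); return c
def par(c):
    f=200/np.tan(np.radians(float(c['fovy']))/2); return f,float(c['cx']),float(c['cy']),np.array(c['camera_from_world'])
def proj(c,p):
    f,cx,cy,T=par(c); q=T[:3,:3]@np.array(p)+T[:3,3]; return np.round([cx+f*q[0]/q[2],cy+f*q[1]/q[2]],1)
def atz(c,u,v,z):
    f,cx,cy,T=par(c); Rm=T[:3,:3]; o=-Rm.T@T[:3,3]; d=Rm.T@np.array([(u-cx)/f,(v-cy)/f,1]); return np.round(o+d*(z-o[2])/d[2],4)
def save(c,name,box=None,s=1):
    im=c['color'][...,::-1]
    if box: im=im[box[1]:box[3],box[0]:box[2]]
    cv2.imwrite('pics/'+name,cv2.resize(im,None,fx=s,fy=s,interpolation=cv2.INTER_CUBIC))
def tcp():
    o=telemetry.get_obs(); return np.array(o['eef_pos']),R.from_quat(o['tool_rot'])
def to(p):
    t,r=tcp(); return np.round(r.inv().apply(np.array(p)-t)*1000,1)
E
python3 - <<'E'
from h import *
for n in('top','scene'):
    c=shot(n); save(c,n+'0.png',s=1.25); print(n,c['fovy'],c['cx'],c['cy']);print(np.round(c['camera_from_world'],3))
o=telemetry.get_obs(); print(o)
E
```

```text
top 52.18624055233551 319.4948920448182 194.23254847073076
[[ 2.600e-02 -9.990e-01  3.200e-02 -1.000e-03]
 [-9.810e-01 -3.200e-02 -1.910e-01  5.100e-01]
 [ 1.920e-01 -2.700e-02 -9.810e-01  1.184e+00]
 [ 0.000e+00  0.000e+00  0.000e+00  1.000e+00]]
scene 47.79668211746488 319.1819504779499 203.7652161728758
[[-0.617  0.787  0.018  0.284]
 [ 0.614  0.494 -0.616 -0.264]
 [-0.493 -0.369 -0.788  1.453]
 [ 0.     0.     0.     1.   ]]
{'clock': 0.1, 'joint_pos': array([-1.10703896e+00,  2.41336136e-01,  3.81553805e-03,  1.33520779e+00,
        3.23517220e-06,  1.57080429e+00]), 'joint_vel': array([-0.0008196 , -0.00276096,  0.00427332, -0.0011115 ,  0.00149819,
       -0.00136278]), 'tau': array([ 1.40860270e-04, -3.73138618e+01,  2.53009611e+01,  1.08612273e-02,
        4.97068686e-05, -5.98089599e-06]), 'eef_pos': array([ 0.22340743, -0.44669022,  0.24748614]), 'tool_rot': array([ 8.50677167e-01, -5.25687573e-01, -8.20932271e-04, -5.09198791e-04]), 'ft_force': array([ 0.85156278, -0.02153863,  0.22533299]), 'ft_torque': array([0.03379355, 0.04340454, 0.00192028]), 'grip_width': 0.08523576957299679}
```

View pics/top0.png

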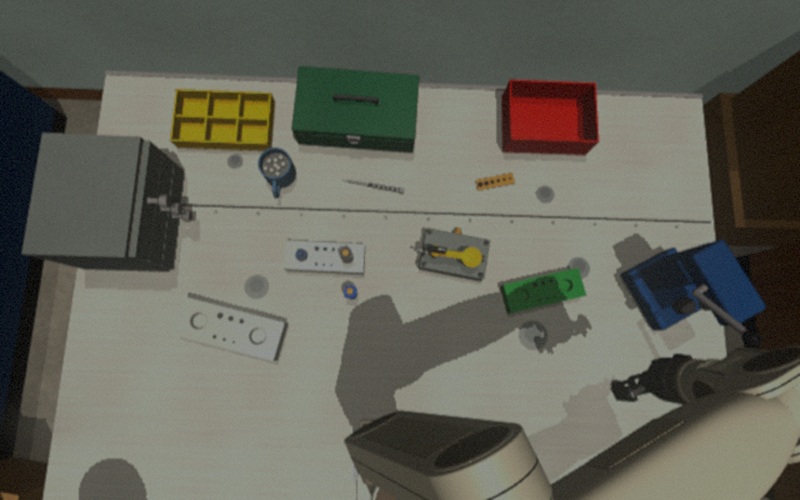

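View pics/scene0.png

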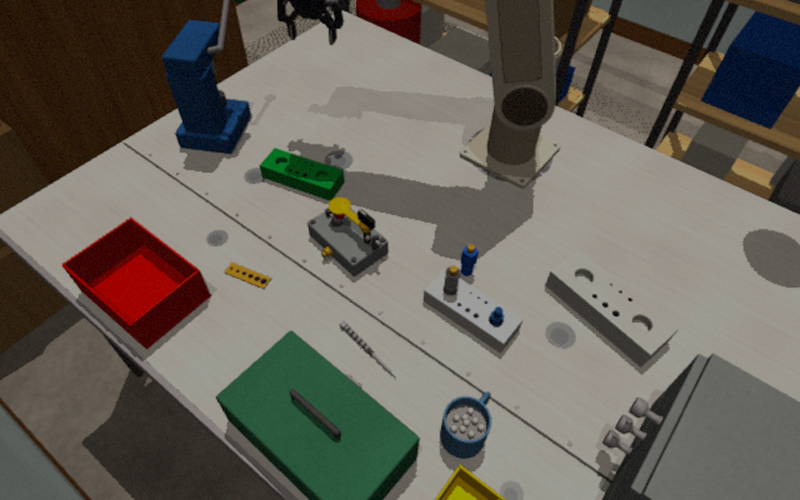

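The top view shows the grey lube block at about (453,253), with the yellow disc at (471,257). The small aluminium block is at (325,256) with the steel coupler at (346,253), and a blue decoy coupler stands next to it at (349,289). I'll enlarge both views in one picture.

```bash
cat > comp.py <<'E'
from h import *
import sys
def comp(name,bt=(220,175,400,245),bs=(240,150,425,285)):
    out=[]
    for n,b in(('top',bt),('scene',bs)):
        im=shot(n)['color'][...,::-1][b[1]:b[3],b[0]:b[2]]; s=800/im.shape[1]
        out.append(cv2.resize(im,None,fx=s,fy=s,interpolation=cv2.INTER_CUBIC))
    return out
E
python3 - <<'E'
from comp import *
a,b=comp('x')
cv2.imwrite('pics/t1.png',cv2.convertScaleAbs(a,alpha=1.4)); cv2.imwrite('pics/s1.png',cv2.convertScaleAbs(b,alpha=1.4)); print(a.shape,b.shape)
E
```

```text
(311, 800, 3) (584, 800, 3)
```

View pics/t1.png

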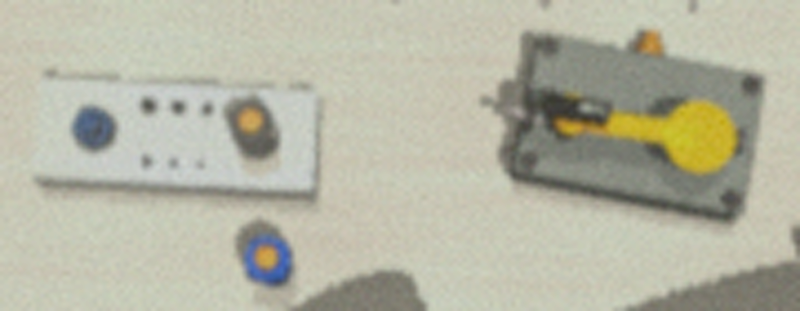

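View pics/s1.png

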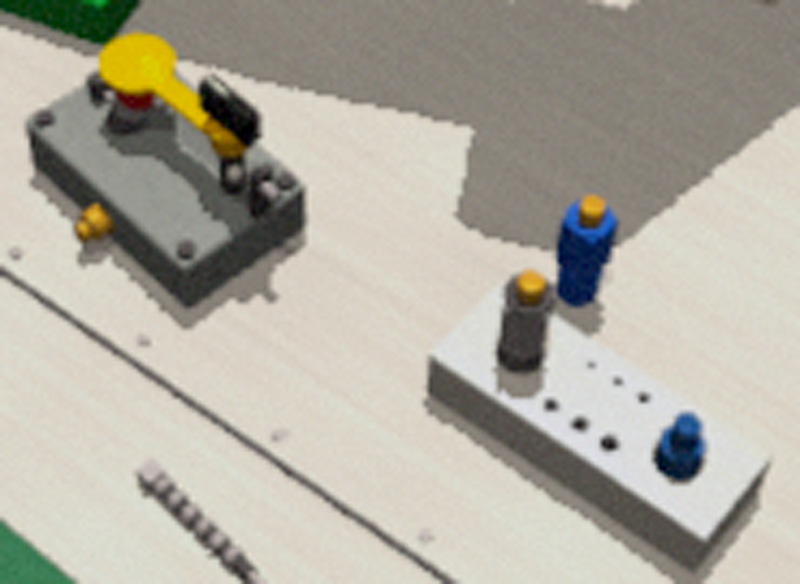

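Top crop: disc at (701,137), knob at (577,107), steel coupler stub at (250,118), and block corners are readable. Scene crop: disc at (138,63), knob at (230,110), stub at (531,283).

```bash
python3 - <<'E'
from h import *
t=dict(np.load('cam_top.npz')); s=dict(np.load('cam_scene.npz'))
T=lambda u,v,z:atz(t,220+u*180/800,175+v*180/800,z)
S=lambda u,v,z:atz(s,240+u*185/800,150+v*185/800,z)
print('disc',T(701,137,.091),S(138,63,.089))
print('knob',T(575,107,.122),S(230,110,.115))
print('stub',T(250,118,.111),S(531,280,.111))
L=[T(*p,.045) for p in((527,35),(763,75),(740,210),(515,175))]; print('lubeT',*L,np.mean(L,0))
M=[S(*p,.045) for p in((97,70),(30,130),(187,270),(303,182))]; print('lubeS',*M)
print('sortT',*[T(*p,.04) for p in((40,78),(318,88),(315,190),(38,180))])
print('sortS',*[S(*p,.04) for p in((430,357),(698,543),(768,460),(515,285))])
print('decoy',T(267,258,.086),'plug',T(95,128,.07))
# rectified crops: knob angle from top mask
im=t['color'].astype(int)
y=(im[...,0]>120)&(im[...,1]>90)&(im[...,2]<70); y[:,:330]=0;y[:170]=0;y[250:]=0;y[:,400:]=0
ys,xs=np.nonzero(y); 
for u in range(xs.min(),xs.max()+1):
  print(u,ys[xs==u].mean().round(1),(xs==u).sum(),end='; ')
o=telemetry.get_obs(); print(R.from_quat(o['tool_rot']).as_matrix().round(3))
E
```

```text
disc [ 0.4727 -0.155   0.091 ] [ 0.4724 -0.1534  0.089 ]
knob [ 0.4843 -0.0688  0.122 ] [ 0.4835 -0.0688  0.115 ]
stub [0.4724 0.1386 0.111 ] [0.4723 0.1393 0.111 ]
lubeT [ 0.5478 -0.043   0.045 ] [ 0.5251 -0.2057  0.045 ] [ 0.4314 -0.1894  0.045 ] [ 0.4506 -0.0365  0.045 ] [ 0.488725 -0.11865   0.045   ]
lubeS [ 0.4648 -0.1994  0.045 ] [ 0.5292 -0.1974  0.045 ] [ 0.5507 -0.0483  0.045 ] [ 0.4543 -0.037   0.045 ]
sortT [0.5078 0.2879 0.04  ] [0.5071 0.099  0.04  ] [0.4369 0.0982 0.04  ] [0.4379 0.2845 0.04  ]
sortS [0.5074 0.1003 0.04  ] [0.5145 0.287  0.04  ] [0.4448 0.29   0.04  ] [0.4337 0.1091 0.04  ]
decoy [0.3856 0.1254 0.086 ] plug [0.4696 0.2436 0.07  ]
346 203.0 1; 347 203.5 2; 348 203.5 2; 349 203.5 2; 350 203.5 2; 351 nan 0; 352 nan 0; 353 204.0 1; 354 204.0 1; 355 204.0 1; 356 203.5 2; 357 203.0 3; 358 203.0 5; 359 203.0 5; 360 203.0 5; 361 203.0 5; 362 203.0 5; 363 203.0 5; 364 203.0 5; 365 198.0 7; 366 192.7 9; 367 196.5 8; 368 200.8 6; 369 204.0 5; 370 205.0 7; 371 205.5 10; 372 205.5 12; 373 205.0 13; 374 205.5 14; 375 205.0 15; 376 205.5 16; 377 205.5 16; 378 205.5 16; 379 205.5 16; 380 205.0 15; 381 205.5 14; 382 205.5 12; 383 205.0 11; 384 205.5 8; [[ 0.447 -0.894 -0.001]
 [-0.894 -0.447  0.001]
 [-0.001  0.    -1.   ]]<stdin>:18: RuntimeWarning: Mean of empty slice.
  ret = ret.dtype.type(ret / rcount)
```

```bash
cat >> h.py <<'E'
def plan(p,turn=0,n=9):
    """rows to go to world point p turning `turn` deg about tool z in n rows"""
    t,r=tcp(); d=(np.array(p)-t)/n; rows=[]
    for i in range(n):
        rows.append([*np.round(r.inv().apply(d)*1000,1),round(turn/n,2)]); r=r*R.from_euler('z',turn/n,degrees=True)
    rows+=[[0,0,0,0]]*(10-n); print([[float(x) for x in q] for q in rows])
def st():
    o=telemetry.get_obs(); r=R.from_quat(o['tool_rot']); x=r.apply([1,0,0]); z=r.apply([0,0,1])
    print('t',round(o['clock'],2),'p',np.round(o['eef_pos'],4),'yaw',round(np.degrees(np.arctan2(x[1],x[0])),1),'z',z.round(3),'q',np.round(o['joint_pos'],3),'F',np.round(o['ft_force'],1),'w',round(o['grip_width'],4))
E
python3 -c "
from h import *
plan([.484,-.069,.2],-55.7,9)"
```

```text
[[-24.6, -44.7, 5.3, -6.19], [-19.6, -47.1, 5.3, -6.19], [-14.5, -48.9, 5.3, -6.19], [-9.1, -50.2, 5.3, -6.19], [-3.6, -50.9, 5.3, -6.19], [1.9, -51.0, 5.3, -6.19], [7.4, -50.5, 5.3, -6.19], [12.8, -49.4, 5.3, -6.19], [18.0, -47.7, 5.3, -6.19], [0.0, 0.0, 0.0, 0.0]]
```

Emit:
apply_moves(moves=[[[-24,-44,0,-6],[-20,-47,0,-6],[-14,-48,0,-6],[-9,-49,0,-6],[-4,-49,0,-6],[2,-49,5,-6],[7,-49,10,-6],[12,-48,10,-6],[18,-46,10,-6],[0,0,0,0]]], hand=1)

```text
clock: 1.2
eef_pos: [0.4808, -0.0758, 0.2116]
tool_rot: [0.998, -0.066, 0.001, 0.0]
ft_force: [-0.5, -0.7, -0.4]
grip_width: 0.0852
```

```bash
python3 -c "
from h import *
st();plan([.484,-.069,.15],0,4)"
```

```text
t 1.2 p [ 0.4808 -0.0758  0.2116] yaw -7.6 z [ 0.003 -0.    -1.   ] q [-0.156  0.232 -0.103  1.233  0.     1.547] F [-0.5 -0.7 -0.4] w 0.0852
[[0.5, -1.8, 15.4, 0.0], [0.5, -1.8, 15.4, 0.0], [0.5, -1.8, 15.4, 0.0], [0.5, -1.8, 15.4, 0.0], [0.0, 0.0, 0.0, 0.0], [0.0, 0.0, 0.0, 0.0], [0.0, 0.0, 0.0, 0.0], [0.0, 0.0, 0.0, 0.0], [0.0, 0.0, 0.0, 0.0], [0.0, 0.0, 0.0, 0.0]]
```

Emit:
apply_moves(moves=[[[0.5,-2,16,0],[0.5,-2,16,0],[0.5,-2,16,0],[0.5,-1,16,0],[0,0,12,0],[0,0,10,0],[0,0,6,0],[0,0,3,0],[0,0,0,0],[0,0,0,0]]])

```text
clock: 2.2
eef_pos: [0.4828, -0.0705, 0.1132]
tool_rot: [0.998, -0.068, 0.001, 0.001]
ft_force: [-0.6, -0.3, 0.4]
grip_width: 0.0851
```

```bash
python3 -c "
from h import *
st(); print(to([.484,-.069,.114]))
a=shot('scene'); save(a,'s2.png',(230,130,350,220),6.6)"
```

```text
t 2.2 p [ 0.4828 -0.0705  0.1132] yaw -7.8 z [ 0.001 -0.002 -1.   ] q [-0.144  0.321 -0.259  0.99  -0.002  1.563] F [-0.6 -0.3  0.4] w 0.0851
[ 0.9 -1.7 -0.8]
```

View pics/s2.png

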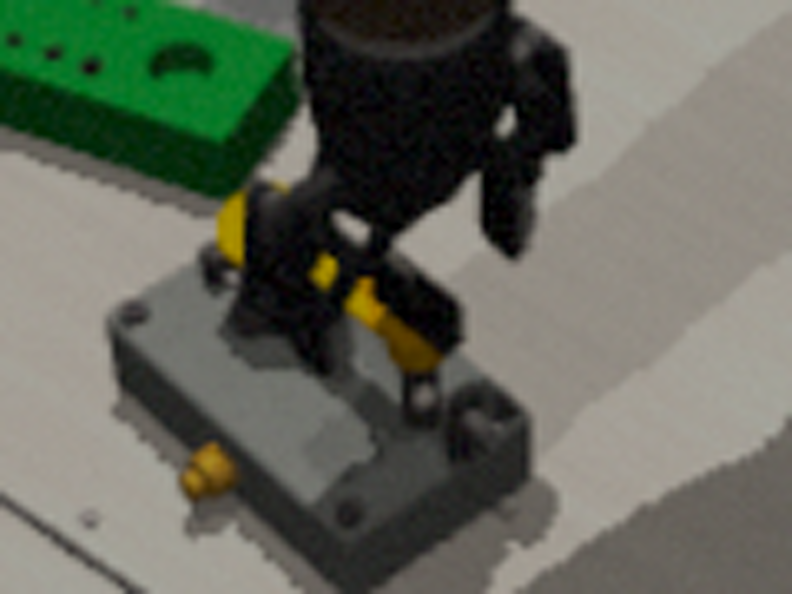

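The knob bar, at about (430,310) in the crop, lies between the two fingertips at (320,370) and (510,255). I'll close on it.

Emit:
apply_moves(moves=[[[1,-1.5,0,0],[0,0,0,0],[0,0,0,0],[0,0,0,0],[0,0,0,0],[0,0,0,0],[0,0,0,0],[0,0,0,0],[0,0,0,0],[0,0,0,0]]], hand=-1)

```text
clock: 3.25
eef_pos: [0.4845, -0.0689, 0.1153]
tool_rot: [0.998, -0.068, 0.001, 0.001]
ft_force: [-0.5, 0.6, 0.6]
grip_width: 0.021
```

```bash
python3 -c "
from h import *
st(); a=shot('scene')"
```

```text
t 3.25 p [ 0.4845 -0.0689  0.1153] yaw -7.8 z [ 0.003 -0.003 -1.   ] q [-0.14   0.32  -0.254  0.994 -0.002  1.566] F [-0.5  0.6  0.6] w 0.021
```

Emit:
apply_moves(moves=[[[0,0,1,0],[0,0,0,0],[0,0,0,0],[0,0,0,0],[0,0,0,0],[0,0,0,-3],[0,0,0,-3],[0,0,0,-4],[0,0,0,-4],[0,0,0,-4]]])

```text
clock: 4.3
eef_pos: [0.4844, -0.069, 0.1153]
tool_rot: [0.995, 0.095, 0.001, 0.002]
ft_force: [-1.1, -0.5, 3.8]
grip_width: 0.0215
```

```bash
python3 -c "
from h import *
st(); print(telemetry.get_obs()['ft_torque'])"
```

```text
t 4.3 p [ 0.4844 -0.069   0.1153] yaw 10.9 z [ 0.003 -0.003 -1.   ] q [-0.14   0.32  -0.254  0.994 -0.002  1.241] F [-1.1 -0.5  3.8] w 0.0215
[-0.03642025  0.05934774 -0.13105558]
```

Emit:
apply_moves(moves=[[[0,0,0,-7],[0,0,0,-7],[0,0,0,-7],[0,0,0,-7],[0,0,0,-7],[0,0,0,-7],[0,0,0,-7],[0,0,0,-6],[0,0,0,-3],[0,0,0,0]]])

```text
clock: 5.3
eef_pos: [0.4877, -0.0703, 0.1155]
tool_rot: [0.814, 0.582, 0.002, 0.005]
ft_force: [4.2, -1.7, -4.0]
grip_width: 0.0215
```

```bash
python3 -c "
from comp import *
st(); print(telemetry.get_obs()['ft_torque'])
a,b=comp('x',(330,180,420,245),(230,130,350,220)); cv2.imwrite('pics/c3.png',np.vstack([cv2.resize(a,(400,290)),cv2.resize(b,(400,300))]))"
```

```text
t 5.3 p [ 0.4877 -0.0703  0.1155] yaw 71.1 z [ 0.009 -0.005 -1.   ] q [-0.141  0.321 -0.252  0.988 -0.004  0.189] F [ 4.2 -1.7 -4. ] w 0.0215
[-0.40427281 -0.7998025  -0.01559907]
```

View pics/c3.png

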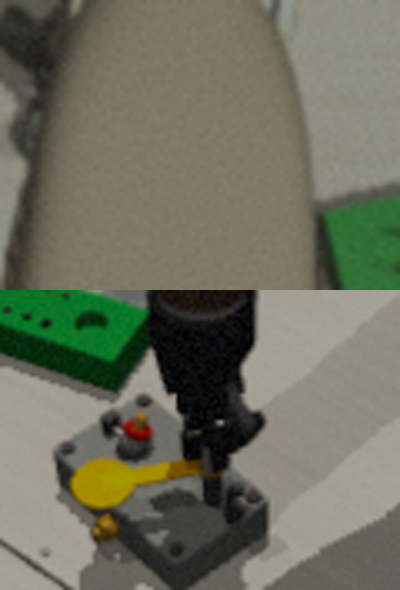

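```bash
python3 -c "
from h import *
s=dict(np.load('cam_scene.npz')); im=s['color'].astype(int)
y=(im[...,0]>130)&(im[...,1]>100)&(im[...,2]<70); y[:,:245]=0;y[:170]=0;y[215:]=0;y[:,273:]=0
ys,xs=np.nonzero(y);print(xs.min(),xs.max(),ys.min(),ys.max())
d=atz(s,(xs.min()+min(xs.max(),269))/2,(ys.min()+ys.max())/2,.0905); k=np.array([.4845,-.069]); v=d[:2]-k
print(d,np.linalg.norm(v),np.radians(90-7.7)+np.arctan2(v[1],v[0]))
d=atz(s,260.3,188,.09)
v=d[:2]-k; print(d,np.linalg.norm(v),np.radians(90+7.7)+np.arctan2(v[1],v[0]))
for a in (1.1,1.2,1.3):
  t=np.radians(-97.7)+a; print(a,proj(s,[k[0]+.085*np.cos(t),k[1]+.085*np.sin(t),.091]))
"
```

```text
252 272 181 202
[ 0.5611 -0.1128  0.0905] 0.08823831367382316 0.9169787243636314
[ 0.5526 -0.1214  0.09  ] 0.08592653839181466 1.0493491385322753
1.1 [260.9 188.9]
1.2 [261.8 191.4]
1.3 [263.1 193.7]
```

Emit:
apply_moves(moves=[[[0,0,0,-4],[0,0,0,-4],[0,0,0,-4],[0,0,0,-3],[0,0,0,-3],[0,0,0,-2],[0,0,0,-2],[0,0,0,0],[0,0,0,0],[0,0,0,0]]])

```text
clock: 6.4
eef_pos: [0.4875, -0.0699, 0.1154]
tool_rot: [0.695, 0.719, 0.005, 0.002]
ft_force: [-2.9, 1.5, 0.5]
grip_width: 0.0211
```

```bash
cat > disc.py <<'E'
from h import *
st(); print(telemetry.get_obs()['ft_torque'].round(2))
s=shot('scene'); im=s['color'].astype(int)
y=((im[...,0]>130)&(im[...,1]>100)&(im[...,2]<70)).astype(np.uint8); y[:,:240]=0;y[:170]=0;y[215:]=0;y[:,290:]=0
y=cv2.morphologyEx(y,cv2.MORPH_OPEN,np.ones((9,9),np.uint8))
n,l,stt,c=cv2.connectedComponentsWithStats(y); print(stt,c)
i=1+np.argmax(stt[1:,4])
k=np.array([.4845,-.069]); d=atz(s,*c[i],.091); v=d[:2]-k; print(d,np.linalg.norm(v),np.radians(97.7)+np.arctan2(v[1],v[0]))
E
python3 disc.py
```

```text
t 6.4 p [ 0.4875 -0.0699  0.1154] yaw 92.0 z [ 0.011  0.005 -1.   ] q [-0.146  0.321 -0.253  0.987  0.006 -0.18 ] F [-2.9  1.5  0.5] w 0.0211
[ 0.72 -0.55 -2.09]
[[     0      0    640    400 255816]
 [   256    187     15     13    184]] [[319.54074804 199.50478078]
 [262.84782609 192.85326087]]
[ 0.5609 -0.1048  0.091 ] 0.08437179623547193 1.2669842664991313
```

Emit:
apply_moves(moves=[[[0,0,0,0],[0,0,0,0],[0,0,0,0],[0,0,0,0],[0,0,0,0],[0,0,0,0],[0,0,-10,0],[0,0,-30,0],[0,0,-40,0],[0,0,-30,0]]], hand=1)

```text
clock: 7.45
eef_pos: [0.4831, -0.0693, 0.2249]
tool_rot: [0.689, 0.725, -0.0, -0.001]
ft_force: [-0.0, -1.1, -0.0]
grip_width: 0.0855
```

```bash
python3 disc.py; python3 -c "
from h import *
plan([.40,.06,.215],0,4)
c=shot('top'); save(c,'cp4.png',(345,180,405,240),6)
s=dict(np.load('cam_scene.npz')); save(s,'cp5.png',(325,190,445,285),6)
a=cv2.imread('pics/cp4.png');b=cv2.imread('pics/cp5.png');cv2.imwrite('pics/cp6.png',np.hstack([cv2.resize(a,(400,400)),cv2.resize(b,(400,400))]))
"
```

```text
t 7.45 p [ 0.4831 -0.0693  0.2249] yaw 92.9 z [-0.002  0.001 -1.   ] q [-1.430e-01  2.310e-01 -7.000e-02  1.273e+00  1.000e-03 -1.940e-01] F [-0.  -1.1 -0. ] w 0.0855
[ 0.02 -0.05  0.04]
[[     0      0    640    400 255872]
 [   255    187     11     12    128]] [[319.52969063 199.50346267]
 [260.1484375  192.578125  ]]
[ 0.5646 -0.1107  0.091 ] 0.09030448493845697 1.2251958003509387
[[33.5, -19.8, 3.6, 0.0], [33.5, -19.8, 3.6, 0.0], [33.5, -19.8, 3.6, 0.0], [33.5, -19.8, 3.6, 0.0], [0.0, 0.0, 0.0, 0.0], [0.0, 0.0, 0.0, 0.0], [0.0, 0.0, 0.0, 0.0], [0.0, 0.0, 0.0, 0.0], [0.0, 0.0, 0.0, 0.0], [0.0, 0.0, 0.0, 0.0]]
```

View pics/cp6.png

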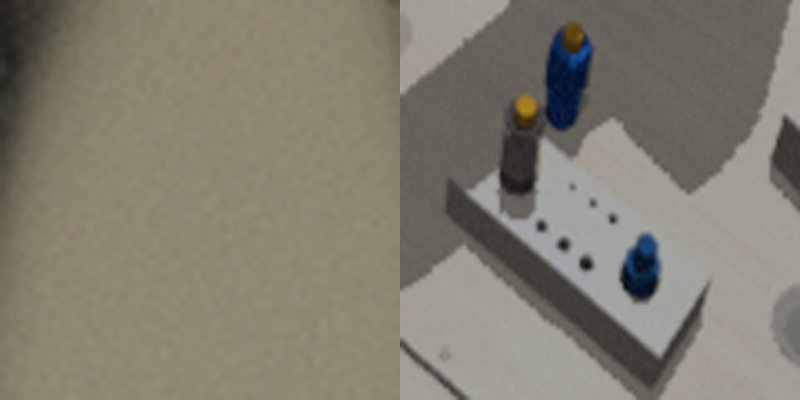

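```bash
python3 -c "
from h import *
s=dict(np.load('cam_scene.npz')); im=s['color'].astype(int)
f,cx,cy,T=par(s)
for h in (.025,.04,.055,.097,.111): print(h,proj(s,[.4724,.139,h]), 'px/mm',f/(T[2,:3]@[.4724,.139,h]+T[2,3])/1000)
for v in range(211,238): print(v,' '.join('%3d'%x for x in im[v,350:375].sum(-1)//3))
"
```

```text
0.025 [359.5 234.9] px/mm 0.39279257995645195
0.04 [360.  231.5] px/mm 0.39687429096296667
0.055 [360.6 228.1] px/mm 0.40104172308546504
0.097 [362.1 218.2] px/mm 0.4131902512774954
0.111 [362.7 214.7] px/mm 0.4174049883623729
211  93  93  94  93  93  92  95  93  93  94  94  96  94  97  97  97  96  96  85  51  33  21  30  28  22
212  92  92  96  92  90  91  94  94  94  98  97  97 101 102  96  94  98  98  88  45  30  32  18  29  29
213  94  94  96  94  91  91  95  92  88  85  93 105 104 103 105  99  96  95  85  43  28  28  35  24  27
214  95  96  94  94  94  91  91  87  74  81  98 104 105 108 108 102  87  94  84  43  30  28  30  31  24
215  96  95  95  95  93  94  88  79  64  72  95 106 109 106 108  94  77  75  63  26  31  30  33  29  29
216  97  97  96  95  96  95  77  71  61  59  70 104 109 110 105  79  63  69  51  22  27  29  28  33  31
217  95  96  96  96  96  94  80  68  61  45  42  67  81  75  65  54  58  68  61  27  31  34  22  35  29
218  95  94  96  97 100  95  76  70  59  39  35  44  42  41  40  49  65  70  68  45  22  32  27  31  29
219  94  98  97  99 101  97  83  55  62  
[... 1234 characters left out ...]
  35  40  49  53  52  48  44  47  41  72 127 158 162 162 163 161 162 163 163
232 122 154 161 159 131  43  30  32  37  42  50  49  40  37  35  69 129 161 162 164 163 162 161 162 163
233 153 161 164 162 143  59  32  35  33  30  35  34  28  29  32  97 150 163 163 162 162 161 162 161 161
234 163 162 162 161 147  81  48  34  28  31  28  30  27  24  42 111 160 162 160 162 163 162 161 161 162
235 163 163 163 152 116  95  78  50  41  38  35  35  38  48  70 103 137 163 160 160 161 161 162 164 162
236 162 163 165 158 138  97  97  90  86  77  70  66  78  90  92 119 156 163 162 162 161 161 162 161 161
237 164 164 164 163 149  98  96 100  96  94  91  93  94  96  97 124 162 162 163 164 162 163 162 162 161
```

```bash
python3 -c "
from h import *
plan([.4724,.139,.2],-31,8)"
```

```text
[[26.1, -0.4, 3.5, -3.88], [26.1, 1.4, 3.5, -3.88], [25.9, 3.2, 3.5, -3.88], [25.7, 4.9, 3.5, -3.88], [25.3, 6.6, 3.5, -3.88], [24.8, 8.3, 3.5, -3.88], [24.2, 10.0, 3.5, -3.88], [23.4, 11.6, 3.5, -3.88], [0.0, 0.0, 0.0, 0.0], [0.0, 0.0, 0.0, 0.0]]
```

Emit:
apply_moves(moves=[[[26,0,3,-4],[26,1,3,-4],[26,3,3,-4],[26,5,3,-4],[25,7,3,-4],[25,8,3,-4],[24,10,3,-4],[23,12,3,-4],[0,0,0,0],[0,0,0,0]]])

```text
clock: 8.55
eef_pos: [0.4685, 0.1444, 0.2034]
tool_rot: [0.453, 0.891, 0.001, 0.004]
ft_force: [0.6, -0.3, 0.2]
grip_width: 0.0851
```

```bash
python3 disc.py; python3 -c "
from h import *
plan([.4722,.139,.14],0,8); plan([.4722,.139,.076],0,8)
"
```

```text
t 8.55 p [0.4685 0.1444 0.2034] yaw 126.1 z [ 0.009 -0.002 -1.   ] q [ 0.302  0.241 -0.115  1.208 -0.005 -0.328] F [ 0.6 -0.3  0.2] w 0.0851
[-0.05  0.06 -0.08]
[[     0      0    640    400 255797]
 [   255    186     17     13    203]] [[319.54488911 199.50585816]
 [262.93596059 192.1182266 ]]
[ 0.559  -0.1063  0.091 ] 0.08331590484415331 1.2410023015964948
[[-0.7, -0.1, 7.9, 0.0], [-0.7, -0.1, 7.9, 0.0], [-0.7, -0.1, 7.9, 0.0], [-0.7, -0.1, 7.9, 0.0], [-0.7, -0.1, 7.9, 0.0], [-0.7, -0.1, 7.9, 0.0], [-0.7, -0.1, 7.9, 0.0], [-0.7, -0.1, 7.9, 0.0], [0.0, 0.0, 0.0, 0.0], [0.0, 0.0, 0.0, 0.0]]
[[-0.7, -0.1, 15.9, 0.0], [-0.7, -0.1, 15.9, 0.0], [-0.7, -0.1, 15.9, 0.0], [-0.7, -0.1, 15.9, 0.0], [-0.7, -0.1, 15.9, 0.0], [-0.7, -0.1, 15.9, 0.0], [-0.7, -0.1, 15.9, 0.0], [-0.7, -0.1, 15.9, 0.0], [0.0, 0.0, 0.0, 0.0], [0.0, 0.0, 0.0, 0.0]]
```

Emit:
apply_moves(moves=[[[-1,0,18,0],[-1,0,18,0],[-1,0,18,0],[-1,0,18,0],[-1,0,18,0],[-1,0,14,0],[0,0,12,0],[0,0,8,0],[0,0,3,0],[0,0,0,0]]])

```text
clock: 9.6
eef_pos: [0.4765, 0.1285, 0.0743]
tool_rot: [0.463, 0.886, 0.001, 0.007]
ft_force: [-0.0, -0.2, -1.4]
grip_width: 0.0854
```

```bash
python3 -c "
from h import *
st(); print(to([.4722,.139,.076]))
a=shot('scene'); save(a,'s7.png',(325,180,425,260),7)
"
```

```text
t 9.6 p [0.4765 0.1285 0.0743] yaw 124.9 z [ 0.014 -0.004 -1.   ] q [ 0.267  0.37  -0.305  0.883 -0.007 -0.341] F [-0.  -0.2 -1.4] w 0.0854
[11.1  2.5 -1.7]
```

View pics/s7.png

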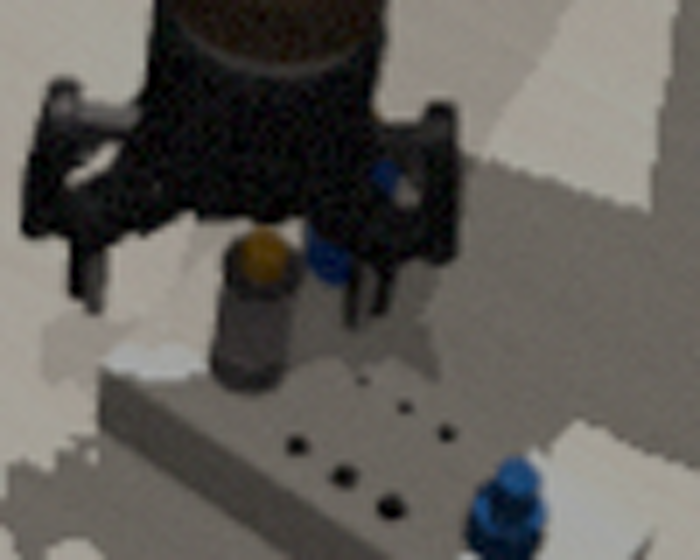

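The coupler stands between the open fingers, slightly nearer the left one, with a flat facing the camera. I'll centre the tool and close.

Emit:
apply_moves(moves=[[[4,1,-1,0],[4,1,0,0],[3,0.5,0,0],[0,0,0,0],[0,0,0,0],[0,0,0,0],[0,0,0,0],[0,0,0,0],[0,0,0,0],[0,0,0,0]]])

```text
clock: 10.65
eef_pos: [0.4737, 0.1409, 0.0781]
tool_rot: [0.462, 0.887, 0.003, 0.009]
ft_force: [-0.6, -0.5, 0.0]
grip_width: 0.0857
```

```bash
python3 -c "
from h import *
st(); print(to([.4722,.139,.076]))
"
```

```text
t 10.65 p [0.4737 0.1409 0.0781] yaw 124.9 z [ 0.019 -0.002 -1.   ] q [ 0.293  0.363 -0.304  0.886 -0.008 -0.316] F [-0.6 -0.5  0. ] w 0.0857
[-0.6 -2.3  2.1]
```

Emit:
apply_moves(moves=[[[-0.5,-2,2,0],[0,0,0,0],[0,0,0,0],[0,0,0,0],[0,0,0,0],[0,0,0,0],[0,0,0,0],[0,0,0,0],[0,0,0,0],[0,0,0,0]]], hand=-1)

```text
clock: 11.65
eef_pos: [0.4721, 0.1389, 0.0759]
tool_rot: [0.463, 0.887, 0.003, 0.009]
ft_force: [-0.6, -0.3, 0.2]
grip_width: 0.0257
```

```bash
python3 -c "
from h import *
st(); print(to([.4722,.139,.076]))
"
```

```text
t 11.65 p [0.4721 0.1389 0.0759] yaw 124.9 z [ 0.018 -0.002 -1.   ] q [ 0.291  0.362 -0.312  0.879 -0.008 -0.318] F [-0.6 -0.3  0.2] w 0.0257
[ 0.   0.2 -0.1]
```

Emit:
apply_moves(moves=[[[0,0,-4,0],[0,0,-8,0],[0,0,-12,0],[0,0,-16,0],[0,0,-20,0],[0,0,-25,0],[0,0,-30,0],[0,0,-30,0],[0,0,-20,0],[0,0,0,0]]])

```text
clock: 12.65
eef_pos: [0.467, 0.139, 0.2493]
tool_rot: [0.462, 0.887, 0.002, 0.007]
ft_force: [0.1, 0.8, -1.7]
grip_width: 0.0256
```

```bash
python3 -c "
from h import *
st(); plan([.446,-.061,.38],0,8)
a=shot('scene'); save(a,'s8.png',(240,130,440,280),4)
"
```

```text
t 12.65 p [0.467  0.139  0.2493] yaw 124.9 z [ 0.014 -0.003 -1.   ] q [ 0.294  0.205 -0.038  1.315 -0.007 -0.316] F [ 0.1  0.8 -1.7] w 0.0256
[[-19.2, -16.3, -16.3, 0.0], [-19.2, -16.3, -16.3, 0.0], [-19.2, -16.3, -16.3, 0.0], [-19.2, -16.3, -16.3, 0.0], [-19.2, -16.3, -16.3, 0.0], [-19.2, -16.3, -16.3, 0.0], [-19.2, -16.3, -16.3, 0.0], [-19.2, -16.3, -16.3, 0.0], [0.0, 0.0, 0.0, 0.0], [0.0, 0.0, 0.0, 0.0]]
```

View pics/s8.png

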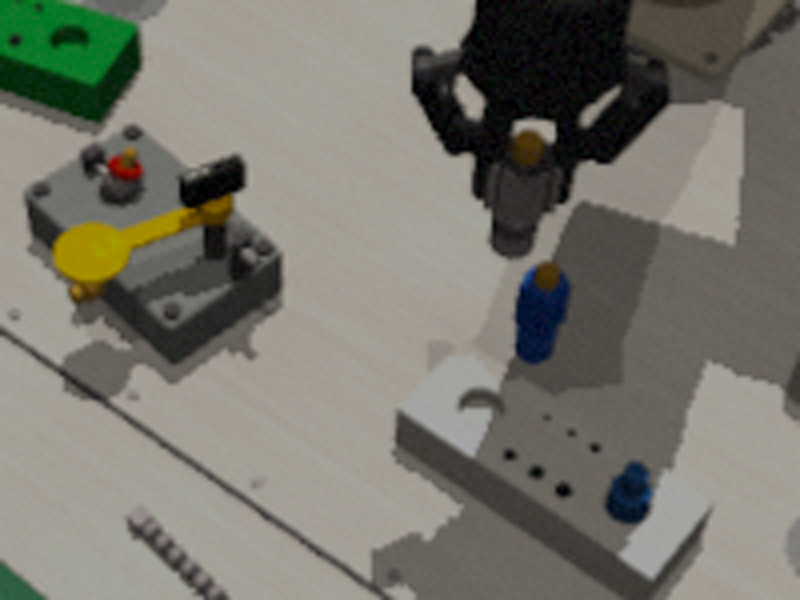

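```bash
python3 -c "
from h import *
s=dict(np.load('cam_scene.npz')); print(atz(s,272.25,168,.077), proj(s,[.4724,-.1532,.078]),proj(s,[.484,-.069,.127]))
plan([.446,-.061,.40],43,9)
"
```

```text
[ 0.4733 -0.1524  0.077 ] [272.2 167.4] [292.9 172.4]
[[-17.1, -14.4, -16.9, 4.78], [-18.2, -13.0, -16.9, 4.78], [-19.2, -11.4, -16.9, 4.78], [-20.1, -9.7, -16.9, 4.78], [-20.9, -8.0, -16.9, 4.78], [-21.5, -6.3, -16.9, 4.78], [-21.9, -4.5, -16.9, 4.78], [-22.2, -2.6, -16.9, 4.78], [-22.3, -0.8, -16.9, 4.78], [0.0, 0.0, 0.0, 0.0]]
```

The coupler is out of its hole and held straight. The disc, at (92,252) in the crop, projects to where 1.3 rad is predicted. The nipple tip is at (129,152). Next I have to tilt the tool, which I'll try by driving up against the wrist-pitch limit at the block's x azimuth.

Emit:
apply_moves(moves=[[[-17,-14,-17,5],[-18,-13,-17,5],[-19,-11,-17,5],[-20,-10,-17,5],[-21,-8,-17,5],[-21,-6,-17,5],[-22,-4,-17,5],[-22,-3,-17,4],[-22,-1,-17,4],[0,0,0,0]]])

```text
clock: 13.7
eef_pos: [0.4356, -0.0656, 0.3898]
tool_rot: [0.764, 0.645, -0.009, -0.004]
ft_force: [0.6, 0.7, -2.5]
grip_width: 0.0253
```

```bash
python3 -c "
from h import *
st(); plan([.446,-.061,.48],0,5)
"
```

```text
t 13.7 p [ 0.4356 -0.0656  0.3898] yaw 80.3 z [-0.019 -0.006 -1.   ] q [-0.144  0.119  0.219  1.689 -0.009  0.025] F [ 0.6  0.7 -2.5] w 0.0253
[[1.1, 1.6, -18.1, 0.0], [1.1, 1.6, -18.1, 0.0], [1.1, 1.6, -18.1, 0.0], [1.1, 1.6, -18.1, 0.0], [1.1, 1.6, -18.1, 0.0], [0.0, 0.0, 0.0, 0.0], [0.0, 0.0, 0.0, 0.0], [0.0, 0.0, 0.0, 0.0], [0.0, 0.0, 0.0, 0.0], [0.0, 0.0, 0.0, 0.0]]
```

Emit:
apply_moves(moves=[[[0,2,-18,0],[0,2,-18,0],[0,2,-18,0],[0,1,-18,0],[0,0,-18,0],[0,0,-18,0],[0,0,-18,0],[0,0,-18,0],[0,0,-18,0],[0,0,0,0]]])

```text
clock: 14.7
eef_pos: [0.4478, -0.0614, 0.5322]
tool_rot: [0.761, 0.649, -0.017, -0.016]
ft_force: [0.1, 0.4, -1.3]
grip_width: 0.0258
```

```bash
python3 -c "
from h import *
st()
"
```

```text
t 14.7 p [ 0.4478 -0.0614  0.5322] yaw 80.9 z [-0.047  0.002 -0.999] q [-0.134  0.281  0.811  2.148 -0.004  0.025] F [ 0.1  0.4 -1.3] w 0.0258
```

Emit:
apply_moves(moves=[[[0,0,-18,0],[0,0,-18,0],[0,0,-18,0],[0,0,-18,0],[0,0,-18,0],[0,0,0,0],[0,0,0,0],[0,0,0,0],[0,0,0,0],[0,0,0,0]]])

```text
clock: 15.7
eef_pos: [0.4321, -0.0583, 0.5584]
tool_rot: [0.76, 0.65, 0.003, 0.006]
ft_force: [-0.3, -0.6, -1.0]
grip_width: 0.0257
```

```bash
python3 -c "
from h import *
st()
"
```

```text
t 15.7 p [ 0.4321 -0.0583  0.5584] yaw 81.0 z [ 0.012 -0.006 -1.   ] q [-0.132  0.226  0.818  2.149 -0.004  0.025] F [-0.3 -0.6 -1. ] w 0.0257
```

Emit:
apply_moves(moves=[[[0,0,-48,0],[0,0,-48,0],[0,0,-48,0],[0,0,-48,0],[0,0,-48,0],[0,0,0,0],[0,0,0,0],[0,0,0,0],[0,0,0,0],[0,0,0,0]]])

```text
clock: 16.7
eef_pos: [0.3816, -0.0512, 0.6353]
tool_rot: [0.756, 0.646, 0.067, 0.078]
ft_force: [0.2, 0.1, -1.4]
grip_width: 0.026
```

```bash
python3 -c "
from h import *
st()
"
```

```text
t 16.7 p [ 0.3816 -0.0512  0.6353] yaw 81.1 z [ 0.202 -0.031 -0.979] q [-0.13   0.07   0.855  2.15  -0.004  0.025] F [ 0.2  0.1 -1.4] w 0.026
```

Emit:
apply_moves(moves=[[[0,0,-48,0],[0,0,-48,0],[0,0,-48,0],[0,0,-48,0],[0,0,-48,0],[0,0,-48,0],[0,0,0,0],[0,0,0,0],[0,0,0,0],[0,0,0,0]]])

```text
clock: 17.7
eef_pos: [0.2974, -0.0398, 0.7153]
tool_rot: [0.742, 0.635, 0.143, 0.162]
ft_force: [-0.1, 0.1, -1.4]
grip_width: 0.0255
```

```bash
cat >> h.py <<'E'
BY=np.radians(-7.8); AX=np.array([np.sin(.45)*np.cos(BY),np.sin(.45)*np.sin(BY),-np.cos(.45)]) # press direction
TIP=np.array([.4728,-.1528,.0775])
def tilt():
    z=tcp()[1].apply([0,0,1]); print('tilt',round(np.arccos(-z[2]),3),'az',round(np.degrees(np.arctan2(z[1],z[0])),1),'err deg',round(np.degrees(np.arccos(z@AX)),2))
E
python3 -c "
from h import *
st();tilt()
"
```

```text
t 17.7 p [ 0.2974 -0.0398  0.7153] yaw 81.2 z [ 0.419 -0.059 -0.906] q [-0.129 -0.129  0.887  2.15  -0.004  0.026] F [-0.1  0.1 -1.4] w 0.0255
tilt 0.437 az -8.0 err deg 0.76
```

Emit:
apply_moves(moves=[[[0,0,-35,0],[0,0,0,0],[0,0,0,0],[0,0,0,0],[0,0,0,0],[0,0,0,0],[0,0,0,0],[0,0,0,0],[0,0,0,0],[0,0,0,0]]])

```text
clock: 18.7
eef_pos: [0.2882, -0.0387, 0.7202]
tool_rot: [0.74, 0.633, 0.149, 0.168]
ft_force: [1.2, -0.0, -2.5]
grip_width: 0.0255
```

```bash
python3 -c "
from h import *
st();tilt()
print(to(TIP-AX*.25),TIP-AX*.25)
plan(TIP-AX*.25,0,18)
"
```

```text
t 18.7 p [ 0.2882 -0.0387  0.7202] yaw 81.2 z [ 0.434 -0.061 -0.899] q [-0.129 -0.148  0.885  2.15  -0.004  0.025] F [ 1.2 -0.  -2.5] w 0.0255
tilt 0.454 az -8.0 err deg 0.23
[ -89.5 -100.8  414.7] [ 0.36506471 -0.1380421   0.30261178]
[[-5.0, -5.6, 23.0, 0.0], [-5.0, -5.6, 23.0, 0.0], [-5.0, -5.6, 23.0, 0.0], [-5.0, -5.6, 23.0, 0.0], [-5.0, -5.6, 23.0, 0.0], [-5.0, -5.6, 23.0, 0.0], [-5.0, -5.6, 23.0, 0.0], [-5.0, -5.6, 23.0, 0.0], [-5.0, -5.6, 23.0, 0.0], [-5.0, -5.6, 23.0, 0.0], [-5.0, -5.6, 23.0, 0.0], [-5.0, -5.6, 23.0, 0.0], [-5.0, -5.6, 23.0, 0.0], [-5.0, -5.6, 23.0, 0.0], [-5.0, -5.6, 23.0, 0.0], [-5.0, -5.6, 23.0, 0.0], [-5.0, -5.6, 23.0, 0.0], [-5.0, -5.6, 23.0, 0.0]]
```

Emit:
apply_moves(moves=[[[-2,-3,10,0],[-4,-5,20,0],[-5,-6,25,0],[-5,-6,25,0],[-5,-6,25,0],[-5,-6,25,0],[-5,-6,25,0],[-5,-6,25,0],[-5,-6,25,0],[-5,-6,20,0]]])

```text
clock: 19.7
eef_pos: [0.3283, -0.0906, 0.4832]
tool_rot: [0.74, 0.634, 0.149, 0.168]
ft_force: [-0.1, 0.5, -1.7]
grip_width: 0.0256
```

```bash
python3 -c "
from h import *
st();tilt()
plan(TIP-AX*.25,0,9)
"
```

```text
t 19.7 p [ 0.3283 -0.0906  0.4832] yaw 81.3 z [ 0.433 -0.059 -0.9  ] q [-0.346 -0.401 -0.062  1.467  0.091 -0.172] F [-0.1  0.5 -1.7] w 0.0256
tilt 0.452 az -7.8 err deg 0.11
[[-4.8, -4.4, 20.1, 0.0], [-4.8, -4.4, 20.1, 0.0], [-4.8, -4.4, 20.1, 0.0], [-4.8, -4.4, 20.1, 0.0], [-4.8, -4.4, 20.1, 0.0], [-4.8, -4.4, 20.1, 0.0], [-4.8, -4.4, 20.1, 0.0], [-4.8, -4.4, 20.1, 0.0], [-4.8, -4.4, 20.1, 0.0], [0.0, 0.0, 0.0, 0.0]]
```

Emit:
apply_moves(moves=[[[-5,-4,20,0],[-5,-4,20,0],[-5,-4,20,0],[-5,-4,20,0],[-5,-4,20,0],[-5,-4,20,0],[-5,-5,20,0],[-4,-5,20,0],[-4,-5,20,0],[0,0,0,0]]])

```text
clock: 20.7
eef_pos: [0.3578, -0.1378, 0.2866]
tool_rot: [0.743, 0.634, 0.144, 0.159]
ft_force: [-0.6, 0.3, -1.9]
grip_width: 0.0254
```

```bash
python3 -c "
from h import *
st();tilt()
plan(TIP-AX*.1,0,9)
"
```

```text
t 20.7 p [ 0.3578 -0.1378  0.2866] yaw 81.2 z [ 0.415 -0.054 -0.908] q [-0.473 -0.325 -0.521  0.965  0.142 -0.287] F [-0.6  0.3 -1.9] w 0.0254
tilt 0.432 az -7.4 err deg 1.06
[[0.1, 1.8, 15.4, 0.0], [0.1, 1.8, 15.4, 0.0], [0.1, 1.8, 15.4, 0.0], [0.1, 1.8, 15.4, 0.0], [0.1, 1.8, 15.4, 0.0], [0.1, 1.8, 15.4, 0.0], [0.1, 1.8, 15.4, 0.0], [0.1, 1.8, 15.4, 0.0], [0.1, 1.8, 15.4, 0.0], [0.0, 0.0, 0.0, 0.0]]
```

Emit:
apply_moves(moves=[[[0,2,14,0],[0,2,14,0],[0,2,14,0],[0,2,14,0],[0,2,14,0],[0,2,14,0],[0,2,14,0],[0,2,12,0],[0,2,10,0],[0,0,6,0]]])

```text
clock: 21.7
eef_pos: [0.4322, -0.148, 0.1858]
tool_rot: [0.742, 0.634, 0.146, 0.163]
ft_force: [-0.2, 0.0, -1.3]
grip_width: 0.0255
```

```bash
python3 -c "
from h import *
st();tilt()
from comp import *
a,b=comp('x',(330,150,450,240),(225,110,345,200)); cv2.imwrite('pics/ta.png',a); cv2.imwrite('pics/c9.png',b)
cv2.imwrite('pics/c9.png',np.hstack([cv2.resize(a,(400,300)),cv2.resize(b,(400,300))]))
plan(TIP-AX*.1,0,9)
"
```

```text
t 21.7 p [ 0.4322 -0.148   0.1858] yaw 81.2 z [ 0.422 -0.057 -0.905] q [-0.401 -0.089 -0.63   0.603  0.113 -0.22 ] F [-0.2  0.  -1.3] w 0.0255
tilt 0.44 az -7.6 err deg 0.57
[[0.1, -1.0, 1.7, 0.0], [0.1, -1.0, 1.7, 0.0], [0.1, -1.0, 1.7, 0.0], [0.1, -1.0, 1.7, 0.0], [0.1, -1.0, 1.7, 0.0], [0.1, -1.0, 1.7, 0.0], [0.1, -1.0, 1.7, 0.0], [0.1, -1.0, 1.7, 0.0], [0.1, -1.0, 1.7, 0.0], [0.0, 0.0, 0.0, 0.0]]
```

View pics/c9.png

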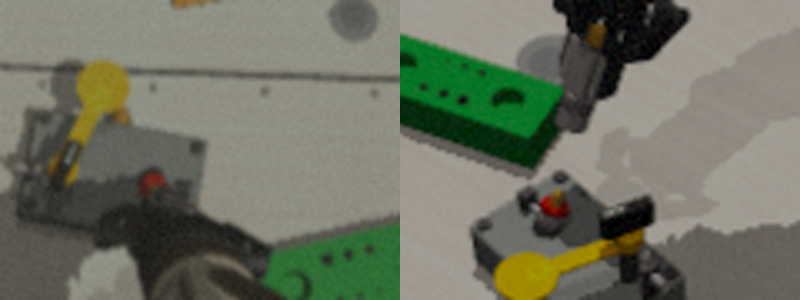

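```bash
python3 -c "
from h import *
t,r=tcp(); z=r.apply([0,0,1])
tc=dict(np.load('cam_top.npz')); sc=dict(np.load('cam_scene.npz'))
col=TIP+AX*.017
for n,c in(('top',tc),('scene',sc)):
  im=c['color'].astype(int); m=(im[...,0]>90)&(im[...,1]<50)&(im[...,2]<50); m[:, :230]=0;m[:,400:]=0;m[:150]=0;m[230:]=0
  ys,xs=np.nonzero(m); print(n,len(xs),xs.min(),xs.max(),ys.min(),ys.max(),xs.mean().round(1),ys.mean().round(1),'pred collar',proj(c,col),'tip',proj(c,TIP))
im=cv2.resize(sc['color'][...,::-1][110:190,260:340],None,fx=7.5,fy=7.5,interpolation=cv2.INTER_CUBIC)
im=cv2.convertScaleAbs(im,alpha=1.6)
def dot(p,c):
  u=proj(sc,p); cv2.circle(im,tuple(int(x) for x in ((u-[260,110]+.5)*7.5)),3,c,-1)
m=t+z*.051
for d,c in((0,(0,255,255)),(.03,(0,255,0)),(.072,(0,255,0)),(.086,(255,255,0))): dot(m-z*d,c)
dot(TIP,(255,0,0)); dot(TIP+AX*.014,(255,255,255))
cv2.imwrite('pics/s10.png',im)
"
```

```text
top 13 374 378 202 205 375.8 203.4 pred collar [375.7 204.9] tip [376.2 206.5]
scene 16 267 272 169 173 269.4 171.5 pred collar [270.5 172.9] tip [272.2 167.7]
```

View pics/s10.png

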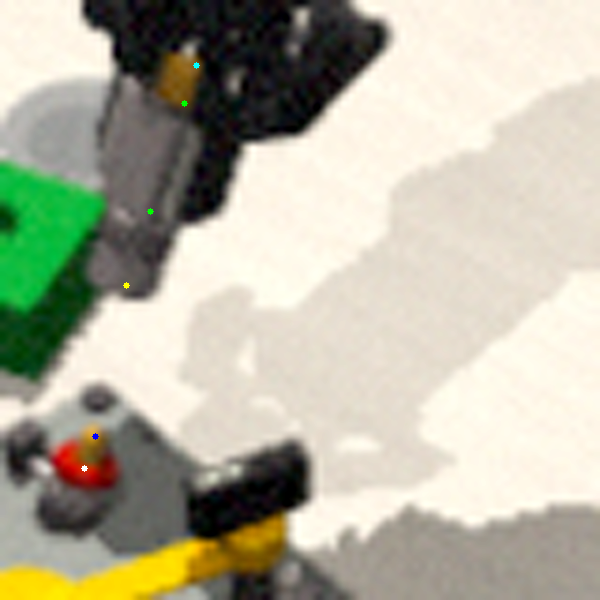

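The tip dot, at (95,436), sits on the brass pin. The predicted mouth, at (126,285), matches the nose within about 1 mm, and the coupler's axis is about 1 to 1.5° from the nipple's. Next I'll align laterally.

```bash
python3 -c "
from h import *
st();tilt();print(to(TIP))
"
```

```text
t 21.8 p [ 0.4315 -0.1478  0.1853] yaw 81.2 z [ 0.421 -0.056 -0.905] q [-0.401 -0.089 -0.631  0.604  0.113 -0.22 ] F [-0.6 -0.7 -1.8] w 0.0257
tilt 0.439 az -7.6 err deg 0.65
[  0.3  -8.2 115.2]
```

Emit:
apply_moves(moves=[[[0,-2,5,0],[0,-2,6,0],[0,-2,7,0],[0,-1,7,0],[0,0,7,0],[0,0,6,0],[0,0,5,0],[0,0,3,0],[0,0,0,0],[0,0,0,0]]])

```text
clock: 22.8
eef_pos: [0.4458, -0.1498, 0.1377]
tool_rot: [0.742, 0.634, 0.145, 0.162]
ft_force: [0.8, 0.3, -1.2]
grip_width: 0.0252
```

```bash
python3 -c "
from h import *
st();tilt();print(to(TIP))
"
```

```text
t 22.8 p [ 0.4458 -0.1498  0.1377] yaw 81.1 z [ 0.422 -0.057 -0.905] q [-0.39   0.007 -0.688  0.448  0.108 -0.21 ] F [ 0.8  0.3 -1.2] w 0.0252
tilt 0.44 az -7.6 err deg 0.6
[ 0.6 -1.1 66.1]
```

Emit:
apply_moves(moves=[[[0.5,-0.3,2,0],[0,0,3,0],[0,0,3,0],[0,0,3,0],[0,0,3,0],[0,0,3,0],[0,0,3,0],[0,0,2,0],[0,0,1,0],[0,0,0,0]]])

```text
clock: 23.8
eef_pos: [0.4545, -0.1507, 0.1161]
tool_rot: [0.742, 0.634, 0.145, 0.162]
ft_force: [-0.1, -0.3, -0.4]
grip_width: 0.0253
```

```bash
python3 -c "
from h import *
st();tilt();print(to(TIP)); o=telemetry.get_obs(); print('Ftool',tcp()[1].inv().apply(o['ft_force']).round(1),o['ft_torque'].round(2))
"
```

```text
t 23.8 p [ 0.4545 -0.1507  0.1161] yaw 81.1 z [ 0.421 -0.058 -0.905] q [-0.382  0.061 -0.704  0.379  0.103 -0.202] F [-0.1 -0.3 -0.4] w 0.0253
tilt 0.438 az -7.8 err deg 0.67
[ 0.4  0.3 42.8]
Ftool [-0.3 -0.2  0.3] [ 0.09  0.57 -0.01]
```

Emit:
apply_moves(moves=[[[0,1,2,0],[0,0,2,0],[0,0,2,0],[0,0,2,0],[0,0,2,0],[0,0,2,0],[0,0,2,0],[0,0,2,0],[0,0,1,0],[0,0,1,0]]])

```text
clock: 24.8
eef_pos: [0.4607, -0.1516, 0.1026]
tool_rot: [0.743, 0.633, 0.144, 0.162]
ft_force: [-13.3, 2.5, 16.1]
grip_width: 0.0254
```

```bash
cat >chk.py <<'E'
from h import *
st();tilt();print(to(TIP)); o=telemetry.get_obs(); print('Ftool',tcp()[1].inv().apply(o['ft_force']).round(1),o['ft_torque'].round(2))
E
python3 chk.py
```

```text
t 24.8 p [ 0.4607 -0.1516  0.1026] yaw 81.0 z [ 0.42  -0.059 -0.906] q [-0.377  0.097 -0.711  0.336  0.1   -0.196] F [-13.3   2.5  16.1] w 0.0254
tilt 0.438 az -7.9 err deg 0.68
[ 0.5  0.3 27.9]
Ftool [  0.5  -5.5 -20.3] [0.37 1.49 0.04]
```

Emit:
apply_moves(moves=[[[0,0,1,0],[0,0,1.5,0],[0,0,1.5,0],[0,0,1.5,0],[0,0,1.5,0],[0,0,1.5,0],[0,0,1.5,0],[0,0,1.5,0],[0,0,1.5,0],[0,0,1.5,0]]])

```text
clock: 25.8
eef_pos: [0.4606, -0.1514, 0.1025]
tool_rot: [0.743, 0.632, 0.146, 0.166]
ft_force: [-16.9, 4.1, 21.2]
grip_width: 0.0254
```

```bash
python3 chk.py; python3 -c "
from h import *
a=shot('scene'); im=a['color'][...,::-1][130:210,245:325]; b=shot('top')['color'][...,::-1][170:230,340:400]
cv2.imwrite('pics/s12.png',cv2.convertScaleAbs(np.hstack([cv2.resize(im,(500,500),interpolation=cv2.INTER_CUBIC),cv2.resize(b,(300,500))]),alpha=1.7))"
```

```text
t 25.8 p [ 0.4606 -0.1514  0.1025] yaw 80.8 z [ 0.427 -0.062 -0.902] q [-0.376  0.094 -0.72   0.322  0.099 -0.193] F [-16.9   4.1  21.2] w 0.0254
tilt 0.446 az -8.3 err deg 0.31
[ 0.4  0.3 27.8]
Ftool [  1.5  -6.5 -26.7] [0.48 1.79 0.11]
```

View pics/s12.png

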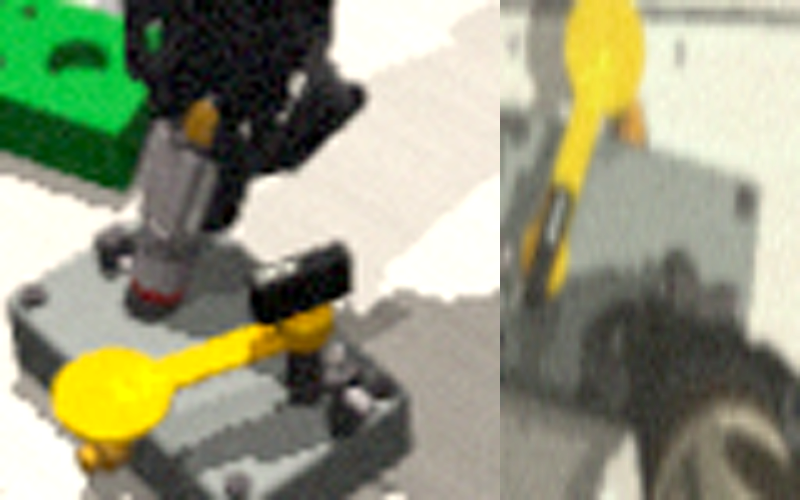

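The cover is fully open, and the coupler sits squarely on the nipple with only a thin red rim showing at about (158,296) in the crop. I'll check that rim numerically against rest and home.

```bash
python3 -c "
from h import *
s=dict(np.load('cam_scene.npz')); T=s['camera_from_world']; c=-T[:3,:3].T@T[:3,3]
v=c-TIP; v-=AX*(v@AX); v/=np.linalg.norm(v)
for d in (0,.005,.008,.010): print(d,proj(s,TIP+AX*(.017+d)+v*.0125))
im=s['color'].astype(int); w=im[...,0]-im[...,1:].max(-1); w=np.where(w>12,w,0); w[:,:255]=0;w[:,285:]=0;w[:165]=0;w[185:]=0
ys,xs=np.nonzero(w); print(sorted(zip(xs,ys,w[ys,xs])))
"
```

```text
0 [269.8 175.1]
0.005 [269.3 176.6]
0.008 [269.  177.5]
0.01 [268.8 178.1]
[(np.int64(266), np.int64(174), np.int64(15)), (np.int64(266), np.int64(175), np.int64(26)), (np.int64(266), np.int64(176), np.int64(19)), (np.int64(267), np.int64(175), np.int64(13)), (np.int64(267), np.int64(176), np.int64(27)), (np.int64(267), np.int64(177), np.int64(23)), (np.int64(268), np.int64(176), np.int64(24)), (np.int64(268), np.int64(177), np.int64(45)), (np.int64(268), np.int64(178), np.int64(14)), (np.int64(269), np.int64(176), np.int64(27)), (np.int64(269), np.int64(177), np.int64(43)), (np.int64(269), np.int64(178), np.int64(18)), (np.int64(270), np.int64(177), np.int64(42)), (np.int64(270), np.int64(178), np.int64(26)), (np.int64(271), np.int64(177), np.int64(27)), (np.int64(271), np.int64(178), np.int64(26)), (np.int64(272), np.int64(177), np.int64(31)), (np.int64(272), np.int64(178), np.int64(22)), (np.int64(273), np.int64(176), np.int64(16)), (np.int64(273), np.int64(177), np.int64(29)), (np.int64(278), np.int64(184), np.int64(14)), (np.int64(279), np.int64(184), np.int64(21)), (np.int64(280), np.int64(184), np.int64(21)), (np.int64(281), np.int64(183), np.int64(16)), (np.int64(281), np.int64(184), np.int64(22)), (np.int64(282), np.int64(183), np.int64(20)), (np.int64(282), np.int64(184), np.int64(24)), (np.int64(283), np.int64(183), np.int64(19)), (np.int64(283), np.int64(184), np.int64(25)), (np.int64(284), np.int64(182), np.int64(17)), (np.int64(284), np.int64(183), np.int64(23)), (np.int64(284), np.int64(184), np.int64(23))]
```

```bash
python3 -c "
from h import *
print(workorder.job_done()); st()"
```

```text
the job is handed in; nothing more can be done
None
the job is handed in; nothing more can be done
```

I finished and handed in the job: the cover is open, and the coupler is still gripped and pressed home on the nipple. The hand-in reports no verdict, and I couldn't read the state after it.

1. **Cover:** I turned the knob anticlockwise to its stop, where the wrist torque rose to about 2 N m. In the picture after release, the disc is where 1.3 rad predicts and clear of the nipple. Two automatic estimates came out a little lower, at 1.23–1.24 rad. One was taken with part of the disc in shadow, and I put the other down to the detection including some of the cover arm.
2. **Coupler:** I gripped it across its flats (25.7 mm opening) and drew it straight up out of the sorting block. The moves can't tilt the tool directly, so I drove the arm up against its wrist-pitch limit to lean it over.
3. **Press:** At the end the tool was within about 0.3° of the nipple's estimated axis (leaning 0.446 rad against 0.45). The coupler may lean about 1° more than the tool, because the tool was slightly tilted when it gripped.
4. **Fully home:** Raising the push from 20 to 27 N moved the coupler only 0.1 mm, so I take it to be at the hard stop. My position estimate put the collar's travel at about 9 mm, and the red rim in the picture gave 7–10 mm, so neither proves the full 10 mm. About 6.5 N of side force remained.

The job took about 26 s of the 58 s, and I saw nothing else disturbed in the pictures.

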